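# Peel the top tray off the stuck pile and hold it out

## Robot

A 6-joint arm with a two-finger parallel gripper is mounted at the origin on the work surface. World frame = base frame: x ahead of the robot, y to its left, z up, the work surface at z = 0. Lengths are in m, angles in rad, forces in N, time in s.
With the tool pointing down it reaches from about 0.3 to 0.875 m from the base axis. Payload 6.4 kg.
Tool frame: the origin (TCP) lies midway between the tips of the shut fingers; the grasp point (between the pads) lies 19 mm behind it; y points along the fingers, x is the direction in which the jaws open and shut, and the axes are right-handed (so a half turn about y gives the same grasp; the last joint's range is limited). The gripper opens to 88 mm and grips with 3 to 60 N. Pads are 18 mm wide; open, the fingers measure 123 mm over their backs; the gripper's body (75 mm by 187 mm) begins 45 mm behind the grasp point.
Start: joints at [1.129, 0.181, 1.607, -0, 1.354, -0.206], TCP at [0.134, 0.559, 0.239] pointing down, gripper open.
Joint ranges: [-2.99, 2.99], [-0.89, 2.07], [0.3, 2.58], [-1.14, 4.28], [0, 2.63], [-3.12, 3.12]. Speed limits (rad/s): [2.57, 2.57, 3.01, 3.14, 3.14, 3.14].

## Interface

Orientations are given as a unit quaternion [w, x, y, z].
In Python, from cell import read_state, get_image, finish_job, recognise, outline_of gives the robot as it stands. The module is installed in compiled form; this text tells all that it offers.
- The arm moves only by the tool apply_moves, never from a script. Its argument "increments" is a list of rows, each an object with "gripper": the finger opening in m, from 0 to 0.0881; "travel": the shift along the tool's x, y, z in m, a list of three; "turn": the turn about the tool's y in rad. A call has exactly 10 rows; each row is the pose to reach, as a shift and turn from the pose commanded when the call began, along the tool's axes at that moment; what a row does not reach only later rows make up. A row lasts 1/10 s, in which the tool goes at most 50 mm and 8.59 degrees, less where a joint would pass 70% of its speed; a pose out of reach is approached as far as the arm can. A call with a gripper value outside its range is refused whole. The fingers move at their own pace and stop on an object; "grip_force" is the grip in N (left out, the last holds). Time passes only in rows, so rows that repeat a pose let the fingers close, or fill a call up. It gives the time, the measured TCP pose, the force and the opening at its end, in the units of the state.
- read_state(): the state, without advancing time (a new reading comes with each control period).
- get_image(name): name is "side" or "top" or "wrist"; returns a dict with "frame" (420x560x3 uint8, red, green, blue), "depth" (420x560 float32, m along the optical axis (not along the pixel's ray), 0 where there is no reading), "fx", "fy", "cx", "cy" (pixels), "world_from_camera" (4x4, takes a point from camera to world coordinates). Camera axes: x right, y down, z forward; pixel columns grow to the right and rows downward; lengths in m; the calibration is good to about 2 mm. A picture is of the moment at which its call begins.
- finish_job(): hands the job in, once; it reports no verdict.
Trained networks look in a picture, given as the dict that the camera call returned (one of the last four; its "shot" number tells which), for a name from the list of things; names that differ only in an ending like _2 or _b are one class to them, and where a whole thing is asked for, a point or a joint stands for the part that bears it (a point fixed in the world has none). Each returns a list of dicts, best first, with "p" (0 to 1); they miss things now and then, are a little off and sometimes report something else, mostly with a low value. They report only what shows in the picture. A call takes as long as a camera call. They do not tell look-alikes from the thing itself.
- recognise(picture, thing): "location" ([column, row] in pixels, amid what is visible of it).
- outline_of(picture, thing): "region" (420x560 bool, what is visible of it) and "location" ([column, row] in pixels, amid what is visible of it).
The state is a dict: "clock": time; "joints": joint angles; "dq": joint speeds; "joint_efforts": joint torques, N m; "eef_pos": TCP position; "tool_rot": TCP orientation; "contact_force": force on the tool from outside, world axes, zero at the start; "torque": the same for the moment, N m; "width": finger opening in m.
Only numpy, scipy, OpenCV 4.12 (cv2) and the standard library are available. Lean on these libraries where they do the work, as an engineer would, in place of code of your own. Each camera call takes 0.05 s, during which the arm holds its last target.

## Task

The nested parts trays on the bench cling together: take the top tray by the pull tab standing on its corner and peel it off by raising that corner some 2 cm first, while the opposite corner still sits in the pile, then lift it clear and leave the rest of the pile standing where it is. Carry the tray over to the flat rubber mat and finish while holding it there: level, still and in the grip, centred over the mat and well clear of it (at least 10 cm above the bench). Do not disturb the screwdriver, the carton or the tape measure.

Things in the scene. Friction and masses are not known exactly. Their poses are not given: they have to be found in the camera images.
- tray: Top tray of the pile: grey formed plastic, 196 (its x) x 156 (its y) x 28 mm, 0.1 to 0.15 kg, flared 2 mm walls, flat 14 mm rim, two low ridges inside. Origin: underside centre of its floor, z up; rim top at z = +28 mm. Four feet 24 (x) x 5 (y) x 10 mm tall hang below the floor at x = +-58, y = +-44 mm. The pull tab stands on the corner at (-x, -y).
- tab (a point): Middle of the tray's pull tab: an upright flat plate 34 mm wide, 6 mm thick, rising 28.5 mm above the rim (from 14.5 mm below this point to 14 mm above), at (-92, -72, +42.5) mm in the tray's frame. Its thickness lies along the tray's (1, 1, 0) diagonal, its width along (1, -1, 0). Nothing stands within 45 mm of its two faces above the rim.
- tab_corner (a point): Foot of the pull tab, on the rim's top: (-92, -72, +28) mm in the tray's frame.
- far_corner (a point): Rim top at the corner opposite the tab: (+92, +72, +28) mm in the tray's frame.
- pile: The rest of the pile, loose on the bench: three nested trays like the top one, 3 kg in all (the lower two are full), 196 x 156 mm, 52 mm high. Origin: underside centre, on the bench, axes along the top tray's at the start; the top tray's origin then stands 36 mm above it. A level straight pull on the tray takes 15 to 25 N, peeling by the tab 6 to 15 N; the pile slides or tips if dragged or lifted.
- mat: Flat black rubber mat, 220 (x) x 180 (y) x 4 mm, fixed on the bench to the other side of the robot's centre line from the pile. Origin: underside centre, on the bench.
- screwdriver: Bystander: screwdriver lying on the bench between pile and mat, about 200 mm long.
- carton: Bystander: small white and blue carton, 70 x 110 x 90 mm, beyond the screwdriver, origin under its centre.
- tape: Bystander: yellow tape measure, 35 x 70 x 60 mm, origin under its centre.
- far_foot (a point): Underside centre of the tray's foot farthest from the tab, (+58, +44, -10) mm in the tray's frame: the point to peel about. All four feet stand on the floor of the tray below; there a sprung rubber grip holds each one by friction, about 4 to 6 N, until that foot has risen about 9 mm.
Mind the look-alikes: they are no part of the job. Leave any blue, brown or orange look-alike of the pile alone.

How it is judged:
On the way, in this order (a step that is already met when the one before it is completed fails the run):
1. the tab's corner is raised at least 15 mm out of the nest while the opposite corner still sits in it (risen less than 6 mm) (z of tab_corner in the frame of pile above 0.079 m and z of far_corner in the frame of pile below 0.07 m), for 0.1 s.
2. the tray is out of the pile and touches it nowhere (z of tray in the frame of pile above 0.055 m and contact force between tray and pile below 0.05 N), for 0.2 s.
At the end, for the whole second after the job is handed in: The fingers hold the tray, still and level within about 12 degrees, its centre within 40 mm of the mat's centre seen from above and its underside at least 90 mm above the bench, touching neither pile nor mat; the rest of the pile stands flat on the bench within 40 mm of where it was (horizontal distance between tray and mat below 0.04 m and height (world z) of tray above 0.09 m and angle between tray's own z axis and vertical below 0.22 rad and linear speed of tray below 0.03 m/s and contact force between the fingers and tray above 1 N and contact force between tray and pile below 0.05 N and contact force between tray and mat below 0.05 N and distance of pile from where it was at the start of the episode below 0.04 m and angle between pile's own z axis and vertical below 0.05 rad and height (world z) of pile below 0.006 m); the arm keeps its last pose, push and grip.
It fails at once if the rest of the pile is lifted off the bench or tipped (height (world z) of pile above 0.025 m or angle between pile's own z axis and vertical above 0.25 rad).
It fails at once if a bystander is disturbed (distance of any of screwdriver, carton, tape from where it was at the start of the episode above 0.03 m).
It also fails if it takes over 45 s, if anything falls off the work surface, if the arm or the gripper's body presses on something with over 40 N, if the wrist force passes 120 N, or if a joint passes its speed limit or range.

## Working session

There is one attempt and no reset: what is moved stays moved. The work goes in short steps, Python scripts to look and compute and a tool call to move; the robot and the scene stay as the last step left them, time stands still between calls to the robot, and variables do not carry over. Pictures are saved under pics/ and viewed, and the job is handed in when it is done.

Besides the shell and the picture viewer there is one more tool, called after ">>>" as a command line: name --argument value ..., lists and objects as JSON in quotes. apply_moves: Moves the arm, as the interface text tells. Its arguments: {"type":"object","properties":{"increments":{"type":"array","items":{"type":"object","properties":{"gripper":{"type":"number"},"travel":{"type":"array","items":{"type":"number"}},"turn":{"type":"number"}}}},"grip_force":{"type":"number"}},"required":["increments"]}

```bash
mkdir -p pics; ls; cat > h.py <<'E'
import numpy as np, cv2
from cell import *
def save(p,n): cv2.imwrite('pics/'+n,cv2.cvtColor(p['frame'],cv2.COLOR_RGB2BGR))
def w(p,u,v,d=None):
    if d is None: d=p['depth'][int(v),int(u)]
    c=np.array([(u-p['cx'])/p['fx']*d,(v-p['cy'])/p['fy']*d,d,1]); return (p['world_from_camera']@c)[:3]
def cloud(p,m):
    v,u=np.nonzero(m&(p['depth']>0)); d=p['depth'][v,u]
    c=np.stack([(u-p['cx'])/p['fx']*d,(v-p['cy'])/p['fy']*d,d,np.ones_like(d)]); return (p['world_from_camera']@c)[:3].T
def proj(p,X):
    c=np.linalg.inv(p['world_from_camera'])@np.append(X,1); return p['fx']*c[0]/c[2]+p['cx'],p['fy']*c[1]/c[2]+p['cy']
E
python3 - <<'E'
from h import *
for k in ['top','side']:
    p=get_image(k); save(p,k+'0.png')
    print(k,p['fx'],p['world_from_camera'].round(3).tolist())
    for t in ['tray','tab','pile','mat','screwdriver','carton','tape']:
        for r in recognise(p,t)[:3]: 
            print(t,round(r['p'],2),r['location'],w(p,*r['location']).round(3))
print(read_state())
E
```

```text
pics
top 407.0204985941325 [[0.01, -0.982, 0.189, 0.296], [-1.0, -0.007, 0.018, 0.077], [-0.017, -0.189, -0.982, 1.298], [0.0, 0.0, 0.0, 1.0]]
tray 0.97 [248.2, 177.5] [0.613 0.211 0.038]
tab 0.56 [248.3, 176.5] [0.617 0.21  0.037]
pile 0.9 [377.6, 267.7] [ 0.334 -0.195  0.022]
pile 0.83 [256.4, 268.5] [0.327 0.179 0.02 ]
pile 0.66 [146.3, 285.7] [0.272 0.516 0.027]
mat 0.72 [378.8, 179.1] [ 0.62  -0.213  0.001]
screwdriver 0.74 [310.2, 239.1] [0.419 0.013 0.028]
carton 0.85 [316.9, 132.3] [ 0.747 -0.006  0.089]
tape 0.67 [181.8, 180.2] [0.598 0.417 0.058]
side 518.2778901842834 [[0.842, -0.408, 0.352, -0.055], [-0.539, -0.653, 0.532, -0.784], [0.013, -0.638, -0.77, 1.379], [0.0, 0.0, 0.0, 1.0]]
tray 0.95 [278.1, 183.0] [0.619 0.225 0.036]
tab 0.68 [275.3, 184.5] [0.604 0.219 0.043]
pile 0.94 [150.1, 171.0] [0.266 0.517 0.032]
pile 0.8 [285.1, 201.9] [0.588 0.134 0.045]
pile 0.8 [208.6, 226.5] [0.326 0.189 0.03 ]
mat 0.69 [353.5, 278.7] [ 0.616 -0.21   0.007]
screwdriver 0.69 [260.1, 253.3] [0.416 0.014 0.022]
carton 0.93 [349.2, 203.0] [ 0.74  -0.012  0.09 ]
tape 0.64 [247.1, 151.7] [0.595 0.395 0.059]
tape 0.34 [351.8, 203.1] [ 0.746 -0.017  0.092]
{'clock': 0.8, 'joints': array([ 1.12872748e+00,  1.80805350e-01,  1.60699294e+00, -2.01291032e-05,
        1.35380657e+00, -2.06273814e-01]), 'dq': array([ 0.00012688, -0.00075698,  0.00134624, -0.00172377, -0.00031951,
       -0.00044458]), 'joint_efforts': array([ 1.95307621e-03, -4.33763695e+01, -3.42174911e+01,  7.05497875e-02,
        3.04354064e-02, -9.38763520e-06]), 'eef_pos': array([0.13430976, 0.55910812, 0.23871486]), 'tool_rot': array([-0.55533227,  0.55534855,  0.43771721, -0.43771875]), 'contact_force': array([ 0.32421176, -0.55664601, -0.72561044]), 'torque': array([ 0.0404526 , -0.01588186, -0.01635677]), 'width': 0.08788666170201663}
```

View pics/top0.png

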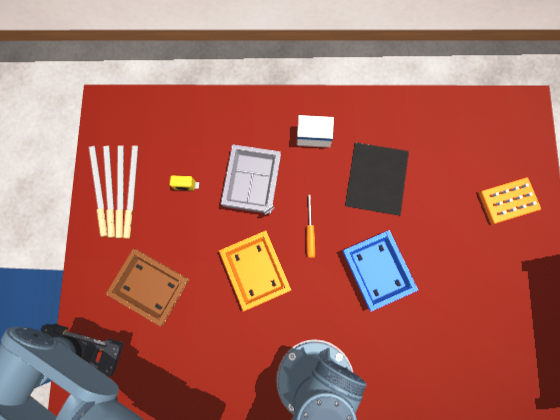

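View pics/side0.png

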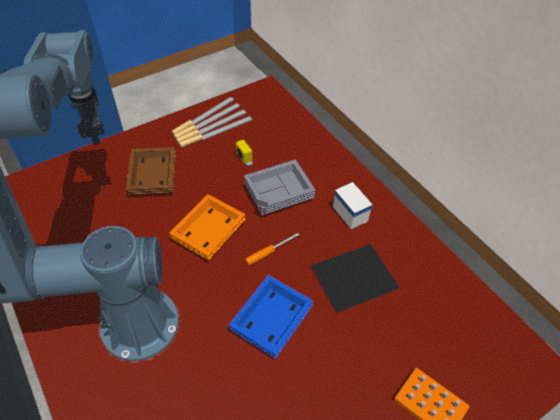

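```bash
python3 - <<'E'
from h import *
p=get_image('top'); q=get_image('side')
for k,c in (('top',p),('side',q)):
    o=outline_of(c,'tray')[0]; r=o['region']; X=cloud(c,r)
    rim=X[(X[:,2]>0.056)&(X[:,2]<0.072)]
    (cx,cy),wh,a=cv2.minAreaRect(rim[:,:2].astype(np.float32)*1000)
    print(k,r.sum(),len(rim),(cx,cy),wh,a, np.median(rim[:,2]))
    tb=X[X[:,2]>0.074]; print('tab',len(tb),tb.mean(0) if len(tb) else '',tb.max(0) if len(tb) else '')
    # any points near, not only region
    A=cloud(c,np.ones_like(r)); m=(abs(A[:,0]-.55)<.1)&(abs(A[:,1]-.16)<.1)&(A[:,2]>.074)&(A[:,2]<.12); print('all',m.sum(),A[m].mean(0),A[m].min(0),A[m].max(0))
o=outline_of(p,'mat')
for c in (p,q):
    o=outline_of(c,'mat')
    X=cloud(c,o[0]['region']); print('mat',cv2.minAreaRect(X[:,:2].astype(np.float32)*1000),X[:,2].mean())
f=p['frame'][130:230,205:305]; cv2.imwrite('pics/t1.png',cv2.resize(f[:,:,::-1],None,fx=6,fy=6,interpolation=cv2.INTER_CUBIC))
f=q['frame'][145:225,230:330]; cv2.imwrite('pics/s1.png',cv2.resize(f[:,:,::-1],None,fx=7,fy=7,interpolation=cv2.INTER_CUBIC))
E
```

```text
top 3003 1000 (606.8031005859375, 198.2342529296875) (159.52671813964844, 202.30303955078125) 81.47245788574219 0.0626623978718801
tab 29 [0.50606037 0.14298397 0.08880306] [0.5154889  0.15480856 0.0952217 ]
all 32 [0.50697253 0.1416741  0.0886316 ] [0.49620292 0.1278248  0.07461716] [0.51782839 0.15480856 0.0952217 ]
side 1979 699 (601.778564453125, 201.00396728515625) (168.90875244140625, 207.00563049316406) 81.59407806396484 0.06488478671775644
tab 60 [0.50734268 0.14829522 0.08645799] [0.68635785 0.27694078 0.10081957]
all 57 [0.50307794 0.14418602 0.0870642 ] [0.49247793 0.12960055 0.07418633] [0.51707198 0.15880019 0.10081957]
mat ((626.361572265625, -207.84017944335938), (182.21473693847656, 223.92123413085938), 80.43055725097656) 0.003162068295411565
mat ((621.8448486328125, -203.11968994140625), (181.8282012939453, 224.47496032714844), 80.29045867919922) 0.005896207092681605
```

View pics/t1.png

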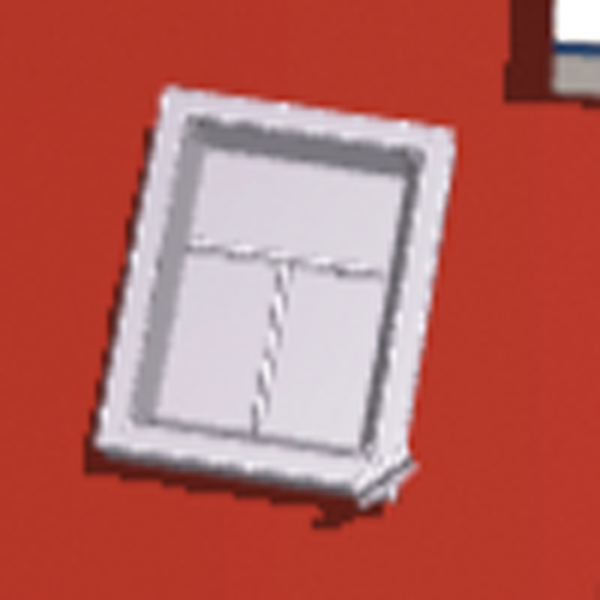

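View pics/s1.png

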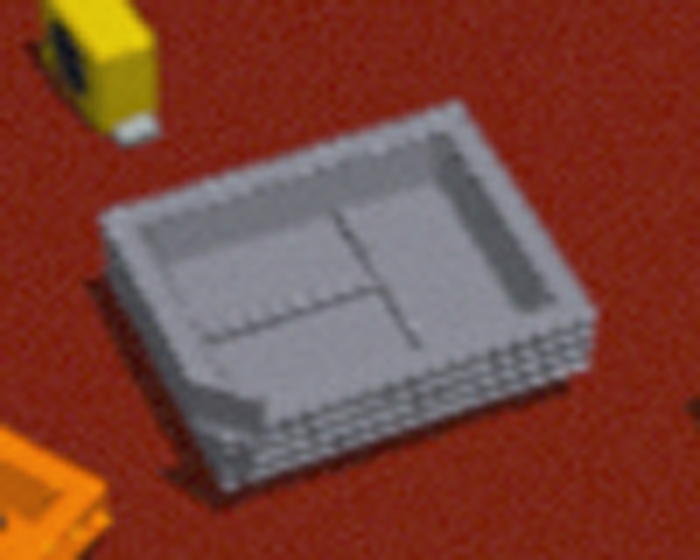

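```bash
cat >> h.py <<'E'
from scipy.spatial.transform import Rotation as Ro
def tool(s=None):
    s=s or read_state(); q=s['tool_rot']; return s['eef_pos'],Ro.from_quat([q[1],q[2],q[3],q[0]]).as_matrix()
def delta(P,s=None):
    p,R=tool(s); return R.T@(np.array(P)-p)
E
python3 - <<'E'
from h import *
p,R=tool(); print(R.round(3).tolist())
yt=np.radians(36.5); 
yaw=np.arctan2(R[1,0],R[0,0]); print('toolx yaw',np.degrees(yaw))
# turning about tool y (down): positive turn -> yaw decreases
for t in (yt,yt+np.pi,yt-np.pi):
    print('turn about tool y',-(t-yaw))
print('delta hover',delta([.505,.1425,.14]).round(4))
E
```

```text
[[0.234, -0.0, -0.972], [0.972, -0.0, 0.234], [-0.0, -1.0, 0.0]]
toolx yaw 76.485511651284
turn about tool y 0.6978788314094605
turn about tool y -2.4437138221803325
turn about tool y 3.8394714849992537
delta hover [-0.3184  0.0987 -0.4578]
```

>>> apply_moves --increments '[{"gripper": 0.07, "travel": [-0.016, 0, -0.023], "turn": 0.04}, {"gripper": 0.07, "travel": [-0.04, 0, -0.057], "turn": 0.1}, {"gripper": 0.07, "travel": [-0.064, 0, -0.092], "turn": 0.17}, {"gripper": 0.07, "travel": [-0.088, 0, -0.126], "turn": 0.24}, {"gripper": 0.07, "travel": [-0.112, 0, -0.16], "turn": 0.31}, {"gripper": 0.07, "travel": [-0.136, 0, -0.195], "turn": 0.38}, {"gripper": 0.07, "travel": [-0.16, 0, -0.23], "turn": 0.45}, {"gripper": 0.07, "travel": [-0.184, 0, -0.264], "turn": 0.52}, {"gripper": 0.07, "travel": [-0.208, 0, -0.299], "turn": 0.6}, {"gripper": 0.07, "travel": [-0.232, 0, -0.333], "turn": 0.698}]' --grip_force 25

```text
clock: 2.15
eef_pos: [0.405, 0.2543, 0.239]
tool_rot: [0.672, -0.672, -0.22, 0.22]
contact_force: [-0.4, -1.1, 0.0]
width: 0.0701
```

```bash
python3 - <<'E'
from h import *
s=read_state(); p,R=tool(s); print(s['clock'],p,np.degrees(np.arctan2(R[1,0],R[0,0])),s['width'],s['joints'].round(3))
print(delta([.505,.1425,.14],s).round(4))
E
```

```text
2.15 [0.40495189 0.25429747 0.23904217] 36.286471678349386 0.07007813077730649 [ 0.312 -0.042  1.843  0.     1.34  -0.322]
[ 0.0144  0.0991 -0.1493]
```

>>> apply_moves --increments '[{"gripper": 0.07, "travel": [0.003, 0.005, -0.035], "turn": 0}, {"gripper": 0.07, "travel": [0.007, 0.02, -0.075], "turn": 0}, {"gripper": 0.07, "travel": [0.011, 0.04, -0.11], "turn": 0}, {"gripper": 0.07, "travel": [0.0144, 0.06, -0.135], "turn": 0}, {"gripper": 0.07, "travel": [0.0144, 0.075, -0.1493], "turn": 0}, {"gripper": 0.07, "travel": [0.0144, 0.09, -0.1493], "turn": 0}, {"gripper": 0.07, "travel": [0.0144, 0.099, -0.1493], "turn": 0}, {"gripper": 0.07, "travel": [0.0144, 0.099, -0.1493], "turn": 0}, {"gripper": 0.07, "travel": [0.0144, 0.099, -0.1493], "turn": 0}, {"gripper": 0.07, "travel": [0.0144, 0.099, -0.1493], "turn": 0}]'

```text
clock: 3.15
eef_pos: [0.5047, 0.1448, 0.1407]
tool_rot: [-0.671, 0.672, 0.222, -0.221]
contact_force: [0.7, 0.1, 1.0]
width: 0.0702
```

```bash
python3 - <<'E'
from h import *
q=get_image('wrist'); save(q,'w1.png'); p,R=tool(); print(p)
for r in recognise(q,'tab'): print(r['p'],r['location'],w(q,*r['location']))
A=cloud(q,np.ones((420,560),bool)); m=(abs(A[:,0]-.505)<.04)&(abs(A[:,1]-.1425)<.04)&(A[:,2]>.070)&(A[:,2]<.098)
B=A[m]; print(m.sum(),B.mean(0),B.min(0),B.max(0)); t=B[B[:,2]>.086]
if len(t): print(cv2.minAreaRect(t[:,:2].astype(np.float32)*1000),np.median(t[:,2]))
for X in ([.504,.142,.0785],[.505,.1425,.0925]): print(proj(q,X))
E
```

```text
[0.50473062 0.14475828 0.14074209]
0.91 [437.0, 196.3] [0.59164736 0.21987812 0.03724933]
644 [0.50456996 0.14641309 0.09064093] [0.4943024  0.12922305 0.07013025] [0.51820866 0.15914196 0.0945552 ]
((506.1983947753906, 144.15821838378906), (5.363029479980469, 34.34241485595703), 36.732086181640625) 0.0923608761955164
(np.float64(274.39351919312), np.float64(229.26751003212274))
(np.float64(276.0941915799769), np.float64(237.7409015436239))
```

View pics/w1.png

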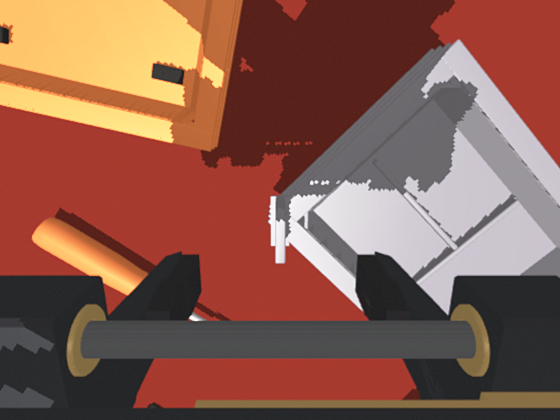

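>>> apply_moves --increments '[{"gripper": 0.06, "travel": [0.0005, 0.015, -0.001], "turn": 0}, {"gripper": 0.05, "travel": [0.0005, 0.04, -0.001], "turn": 0}, {"gripper": 0.05, "travel": [0.0005, 0.06, -0.001], "turn": 0}, {"gripper": 0.05, "travel": [0.0005, 0.068, -0.001], "turn": 0}, {"gripper": 0.05, "travel": [0.0005, 0.0715, -0.001], "turn": 0}, {"gripper": 0.03, "travel": [0.0005, 0.0715, -0.001], "turn": 0}, {"gripper": 0.01, "travel": [0.0005, 0.0715, -0.001], "turn": 0}, {"gripper": 0.0, "travel": [0.0005, 0.0715, -0.001], "turn": 0}, {"gripper": 0.0, "travel": [0.0005, 0.0715, -0.001], "turn": 0}, {"gripper": 0.0, "travel": [0.0005, 0.0715, -0.001], "turn": 0}]' --grip_force 25

```text
clock: 4.25
eef_pos: [0.5056, 0.1438, 0.0687]
tool_rot: [-0.671, 0.672, 0.222, -0.221]
contact_force: [0.3, 0.1, -0.0]
width: 0.0118
```

```bash
python3 - <<'E'
from h import *
q=get_image('side'); f=q['frame'][125:225,230:330]; cv2.imwrite('pics/s2.png',cv2.resize(f[:,:,::-1],None,fx=6,fy=6,interpolation=cv2.INTER_CUBIC))
s=read_state();print(s)
E
```

```text
{'clock': 4.3, 'joints': array([ 5.10353993e-02,  2.95595428e-01,  1.85287066e+00,  3.56364701e-05,
        9.92383635e-01, -5.85909741e-01]), 'dq': array([ 0.00087966,  0.007468  , -0.00607768, -0.0128753 , -0.01824943,
       -0.00148292]), 'joint_efforts': array([ 1.57796967e-04, -4.20269644e+01, -2.72150713e+01, -4.48276091e-02,
        2.95900013e-01,  6.50025650e-04]), 'eef_pos': array([0.50553311, 0.14378539, 0.0685396 ]), 'tool_rot': array([-0.67149264,  0.67161111,  0.22165623, -0.22114399]), 'contact_force': array([ 4.87158537,  1.52621546, -0.80535742]), 'torque': array([ 0.14280955, -0.87508531, -0.04362495]), 'width': 0.007861895625091984}
```

View pics/s2.png

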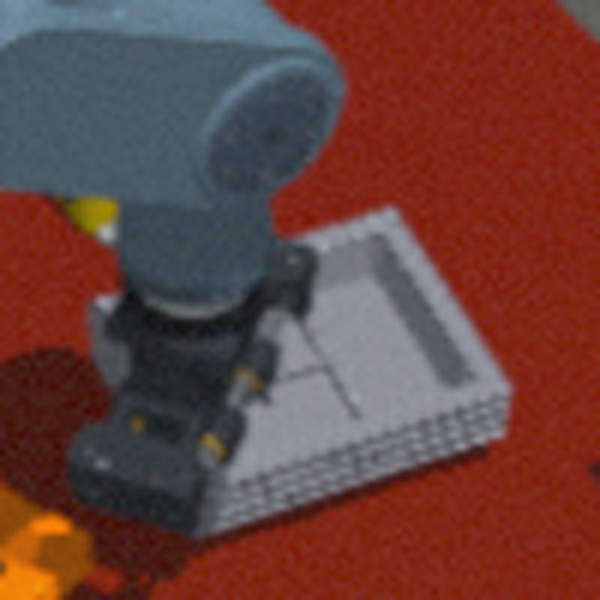

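>>> apply_moves --increments '[{"gripper": 0.0, "travel": [0, 0, 0], "turn": 0}, {"gripper": 0.0, "travel": [0, 0, 0], "turn": 0}, {"gripper": 0.0, "travel": [0.0007, -0.0025, 0], "turn": 0}, {"gripper": 0.0, "travel": [0.0015, -0.005, 0], "turn": 0}, {"gripper": 0.0, "travel": [0.0023, -0.0075, 0], "turn": 0}, {"gripper": 0.0, "travel": [0.0031, -0.01, 0], "turn": 0}, {"gripper": 0.0, "travel": [0.004, -0.0125, 0], "turn": 0}, {"gripper": 0.0, "travel": [0.0048, -0.015, 0], "turn": 0}, {"gripper": 0.0, "travel": [0.0057, -0.0175, 0], "turn": 0}, {"gripper": 0.0, "travel": [0.0066, -0.02, 0], "turn": 0}]' --grip_force 25

```text
clock: 5.3
eef_pos: [0.5098, 0.1477, 0.0874]
tool_rot: [0.672, -0.671, -0.221, 0.222]
contact_force: [4.5, 0.4, -6.3]
width: 0.0068
```

```bash
cat > m.py <<'E'
from h import *
import sys
s=read_state();print(s['clock'],s['eef_pos'].round(4),s['contact_force'].round(1),s['torque'].round(2),s['width'])
q=get_image('side'); f=q['frame'][105:225,220:340]; cv2.imwrite('pics/'+sys.argv[1],cv2.resize(f[:,:,::-1],None,fx=5,fy=5,interpolation=cv2.INTER_CUBIC))
p=get_image('top'); f=p['frame'][130:230,205:305]; cv2.imwrite('pics/t'+sys.argv[1],cv2.resize(f[:,:,::-1],None,fx=5,fy=5,interpolation=cv2.INTER_CUBIC))
c0=np.array([.606,.1995]); y=np.radians(-8.5); R2=np.array([[np.cos(y),-np.sin(y)],[np.sin(y),np.cos(y)]])
for n,c in (('side',q),('top',p)):
    A=cloud(c,np.ones((420,560),bool)); L=(A[:,:2]-c0)@R2
    def med(x0,x1,y0,y1):
        m=(L[:,0]>x0)&(L[:,0]<x1)&(L[:,1]>y0)&(L[:,1]<y1)&(A[:,2]<.2); return m.sum(),(np.median(A[m,2])*1000).round(1) if m.sum() else None
    print(n,'far corner',med(.075,.096,.055,.076),'far-right(+x,-y)',med(.075,.096,-.076,-.055),'left(-x,+y)',med(-.096,-.075,.055,.076),'floor far',med(.04,.06,-.04,.04),'floor mid',med(0,.03,-.04,.04))
E
python3 m.py a.png
```

```text
5.3 [0.5098 0.1477 0.0874] [ 4.5  0.4 -6.3] [-0.2  -0.06 -0.12] 0.006811537111573741
side far corner (np.int64(39), np.float64(59.8)) far-right(+x,-y) (np.int64(91), np.float64(40.9)) left(-x,+y) (np.int64(28), np.float64(55.5)) floor far (np.int64(90), np.float64(43.2)) floor mid (np.int64(133), np.float64(48.5))
top far corner (np.int64(50), np.float64(59.0)) far-right(+x,-y) (np.int64(46), np.float64(66.2)) left(-x,+y) (np.int64(61), np.float64(70.8)) floor far (np.int64(57), np.float64(40.2)) floor mid (np.int64(0), None)
```

View pics/a.png

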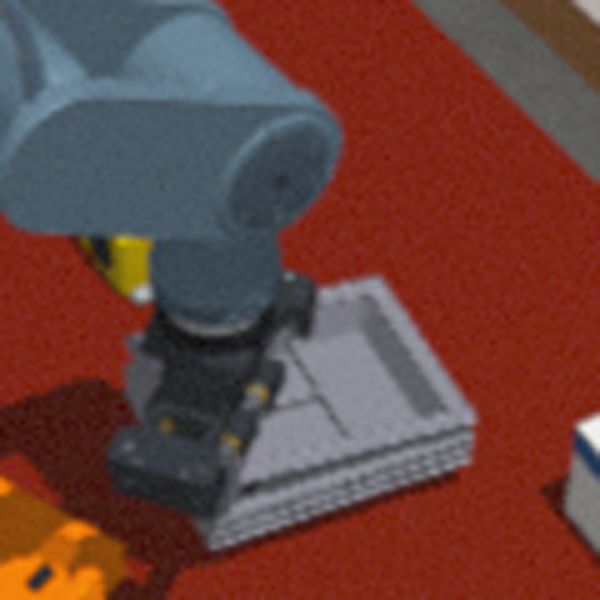

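>>> apply_moves --increments '[{"gripper": 0.0, "travel": [0.001, -0.0025, 0], "turn": 0}, {"gripper": 0.0, "travel": [0.002, -0.005, 0], "turn": 0}, {"gripper": 0.0, "travel": [0.003, -0.0075, 0], "turn": 0}, {"gripper": 0.0, "travel": [0.004, -0.01, 0], "turn": 0}, {"gripper": 0.0, "travel": [0.0047, -0.012, 0], "turn": 0}, {"gripper": 0.0, "travel": [0.0054, -0.0135, 0], "turn": 0}, {"gripper": 0.0, "travel": [0.0054, -0.0135, 0], "turn": 0}, {"gripper": 0.0, "travel": [0.0054, -0.0135, 0], "turn": 0}, {"gripper": 0.0, "travel": [0.0054, -0.0135, 0], "turn": 0}, {"gripper": 0.0, "travel": [0.0054, -0.0135, 0], "turn": 0}]' --grip_force 25

```text
clock: 6.4
eef_pos: [0.5139, 0.1507, 0.1015]
tool_rot: [0.672, -0.671, -0.221, 0.222]
contact_force: [-4.7, -3.1, -2.8]
width: 0.0078
```

```bash
python3 m.py b.png
```

```text
6.4 [0.5139 0.1507 0.1015] [-4.7 -3.1 -2.8] [-0.75  1.34 -0.06] 0.00779728952302588
side far corner (np.int64(39), np.float64(59.9)) far-right(+x,-y) (np.int64(94), np.float64(47.7)) left(-x,+y) (np.int64(32), np.float64(68.2)) floor far (np.int64(83), np.float64(47.1)) floor mid (np.int64(144), np.float64(54.8))
top far corner (np.int64(48), np.float64(58.9)) far-right(+x,-y) (np.int64(42), np.float64(71.4)) left(-x,+y) (np.int64(46), np.float64(81.8)) floor far (np.int64(1), np.float64(40.4)) floor mid (np.int64(0), None)
```

View pics/b.png

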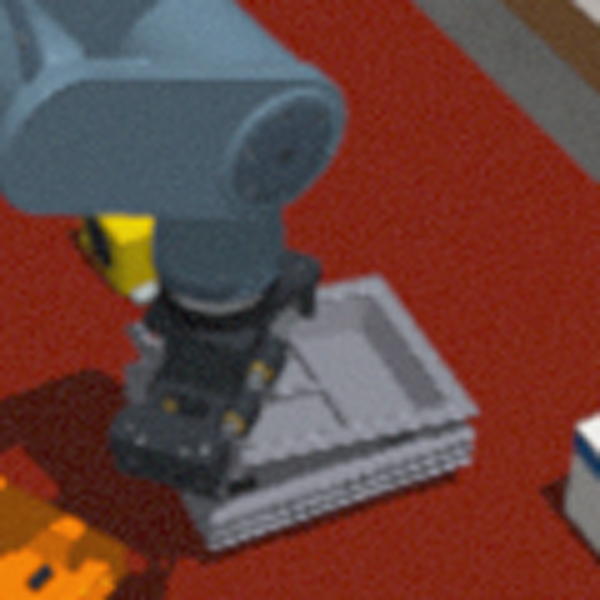

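>>> apply_moves --increments '[{"gripper": 0.0, "travel": [-0.001, 0, 0], "turn": 0}, {"gripper": 0.0, "travel": [-0.002, 0, 0], "turn": 0}, {"gripper": 0.0, "travel": [-0.003, -0.001, 0], "turn": 0}, {"gripper": 0.0, "travel": [-0.004, -0.002, 0], "turn": 0}, {"gripper": 0.0, "travel": [-0.005, -0.003, 0], "turn": 0}, {"gripper": 0.0, "travel": [-0.006, -0.005, 0], "turn": 0}, {"gripper": 0.0, "travel": [-0.006, -0.007, 0], "turn": 0}, {"gripper": 0.0, "travel": [-0.006, -0.009, 0], "turn": 0}, {"gripper": 0.0, "travel": [-0.006, -0.011, 0], "turn": 0}, {"gripper": 0.0, "travel": [-0.006, -0.013, 0], "turn": 0}]' --grip_force 60

```text
clock: 7.5
eef_pos: [0.5102, 0.1474, 0.1149]
tool_rot: [-0.672, 0.672, 0.221, -0.221]
contact_force: [-0.1, -0.1, -1.8]
width: 0.0057
```

```bash
python3 m.py c.png
```

```text
7.5 [0.5102 0.1474 0.1149] [-0.1 -0.1 -1.8] [-0.11  0.22  0.03] 0.0057134157947617715
side far corner (np.int64(36), np.float64(104.8)) far-right(+x,-y) (np.int64(104), np.float64(43.9)) left(-x,+y) (np.int64(26), np.float64(59.5)) floor far (np.int64(137), np.float64(81.8)) floor mid (np.int64(209), np.float64(83.1))
top far corner (np.int64(55), np.float64(102.6)) far-right(+x,-y) (np.int64(47), np.float64(104.6)) left(-x,+y) (np.int64(66), np.float64(106.6)) floor far (np.int64(67), np.float64(80.9)) floor mid (np.int64(0), None)
```

View pics/c.png

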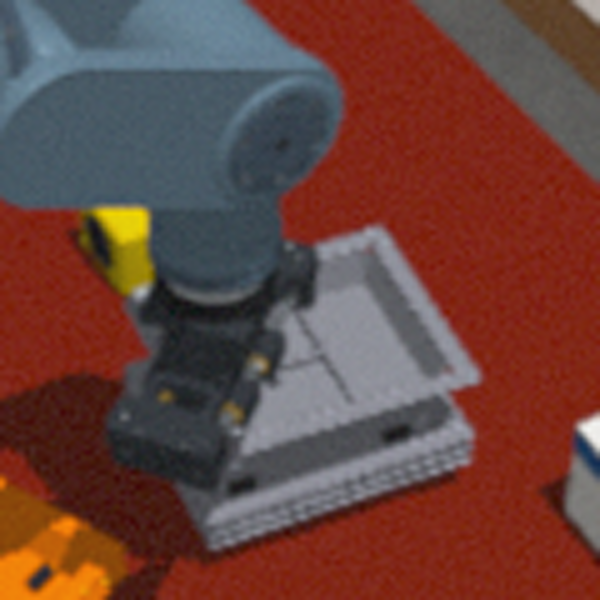

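>>> apply_moves --increments '[{"gripper": 0.0, "travel": [0, -0.006, 0], "turn": 0}, {"gripper": 0.0, "travel": [0, -0.016, 0], "turn": 0}, {"gripper": 0.0, "travel": [0, -0.028, 0], "turn": 0}, {"gripper": 0.0, "travel": [0, -0.041, 0], "turn": 0}, {"gripper": 0.0, "travel": [0, -0.054, 0], "turn": 0}, {"gripper": 0.0, "travel": [0, -0.067, 0], "turn": 0}, {"gripper": 0.0, "travel": [0, -0.08, 0], "turn": 0}, {"gripper": 0.0, "travel": [0, -0.09, 0], "turn": 0}, {"gripper": 0.0, "travel": [-0.004, -0.097, -0.006], "turn": 0}, {"gripper": 0.0, "travel": [-0.011, -0.1, -0.016], "turn": 0}]' --grip_force 60

```text
clock: 8.6
eef_pos: [0.511, 0.1277, 0.2156]
tool_rot: [-0.671, 0.672, 0.222, -0.221]
contact_force: [-0.0, -0.4, -2.2]
width: 0.0056
```

```bash
python3 - <<'E'
from h import *
q=get_image('side'); save(q,'d.png'); s=read_state(); print(s['eef_pos'],s['contact_force'],s['torque'],s['width'])
print(delta([.522,-.263,s['eef_pos'][2]],s).round(4))
E
```

```text
[0.51124099 0.12569898 0.21551539] [ 1.14279454 -1.25688902 -1.55166323] [-0.18183501  0.12072763  0.00305906] 0.005424248790853914
[-0.2225  0.0006 -0.3189]
```

View pics/d.png

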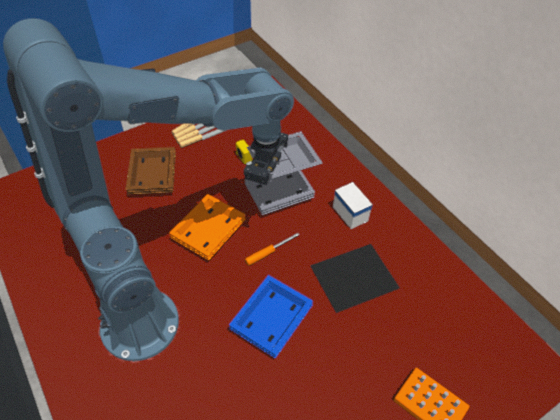

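>>> apply_moves --increments '[{"gripper": 0.0, "travel": [-0.009, 0, -0.013], "turn": 0}, {"gripper": 0.0, "travel": [-0.021, 0, -0.03], "turn": 0}, {"gripper": 0.0, "travel": [-0.036, 0, -0.051], "turn": 0}, {"gripper": 0.0, "travel": [-0.053, 0, -0.076], "turn": 0}, {"gripper": 0.0, "travel": [-0.07, 0, -0.1], "turn": 0}, {"gripper": 0.0, "travel": [-0.087, 0, -0.125], "turn": 0}, {"gripper": 0.0, "travel": [-0.104, 0, -0.149], "turn": 0}, {"gripper": 0.0, "travel": [-0.121, 0, -0.173], "turn": 0}, {"gripper": 0.0, "travel": [-0.138, 0, -0.198], "turn": 0}, {"gripper": 0.0, "travel": [-0.155, 0, -0.222], "turn": 0}]' --grip_force 60

```text
clock: 9.65
eef_pos: [0.5175, -0.1445, 0.214]
tool_rot: [0.672, -0.671, -0.221, 0.221]
contact_force: [-0.2, 0.2, -1.7]
width: 0.0056
```

```bash
python3 - <<'E'
from h import *
s=read_state(); print(s['eef_pos'],s['contact_force'],s['torque'],s['width'])
print(delta([.522,-.263,s['eef_pos'][2]],s).round(4))
E
```

```text
[ 0.51748658 -0.14454629  0.21404307] [-0.2303409   0.24183448 -1.74591445] [-0.13424964  0.13482686 -0.03291017] 0.005560203695446328
[-0.0667 -0.     -0.098 ]
```

>>> apply_moves --increments '[{"gripper": 0.0, "travel": [-0.017, 0, -0.025], "turn": 0}, {"gripper": 0.0, "travel": [-0.033, 0, -0.048], "turn": 0}, {"gripper": 0.0, "travel": [-0.046, 0, -0.068], "turn": 0}, {"gripper": 0.0, "travel": [-0.056, 0, -0.083], "turn": 0}, {"gripper": 0.0, "travel": [-0.062, 0, -0.092], "turn": 0}, {"gripper": 0.0, "travel": [-0.065, 0, -0.096], "turn": 0}, {"gripper": 0.0, "travel": [-0.065, 0, -0.096], "turn": 0}, {"gripper": 0.0, "travel": [-0.065, 0, -0.096], "turn": 0}, {"gripper": 0.0, "travel": [-0.065, 0, -0.096], "turn": 0}, {"gripper": 0.0, "travel": [-0.065, 0, -0.096], "turn": 0}]' --grip_force 60

```text
clock: 10.65
eef_pos: [0.5232, -0.2578, 0.2148]
tool_rot: [-0.671, 0.671, 0.222, -0.222]
contact_force: [0.5, 0.7, -1.3]
width: 0.0056
```

```bash
python3 - <<'E'
from h import *
p=get_image('top'); save(p,'e.png'); q=get_image('side'); save(q,'f.png')
s=read_state(); print(s['clock'],s['eef_pos'],s['contact_force'],s['torque'],s['width'])
for n,c in (('top',p),('side',q)):
    r=outline_of(c,'tray')[0]['region']; X=cloud(c,r)
    X=X[(X[:,2]>.12)&(X[:,2]<.26)]; A=np.c_[X[:,:2],np.ones(len(X))]
    # rim points: top layer
    m=(X[:,2]>.190)&(X[:,2]<.222); a,*_=np.linalg.lstsq(A[m],X[m,2],rcond=None)
    print(n,len(X),m.sum(),cv2.minAreaRect(X[m][:,:2].astype(np.float32)*1000),np.median(X[m][:,2]),X[:,2].min(),'slope',a[:2])
for t in ['pile','screwdriver','carton','tape']:
    for r in recognise(p,t)[:5]: print(t,round(r['p'],2),r['location'],w(p,*r['location']).round(3))
E
```

```text
10.75 [ 0.52318651 -0.25803576  0.21484245] [-0.3313912   0.1195048  -2.01958252] [-0.14286137  0.13822937 -0.0131968 ] 0.005424606832494399
top 2958 1147 ((626.2476806640625, -199.15850830078125), (153.04806518554688, 197.4909210205078), 79.19315338134766) 0.20555024742637218 0.1720718943928261 slope [-0.02382452  0.02875749]
side 1426 805 ((622.7614135742188, -199.1235809326172), (156.439208984375, 199.30776977539062), 80.68049621582031) 0.2074476698487595 0.1736959010959951 slope [-0.05552786 -0.02398229]
pile 0.83 [148.9, 287.7] [0.266 0.509 0.024]
pile 0.73 [259.5, 261.7] [0.348 0.17  0.021]
pile 0.6 [252.1, 181.0] [0.604 0.199 0.03 ]
pile 0.53 [353.8, 248.0] [ 0.391 -0.118  0.052]
screwdriver 0.83 [309.6, 242.8] [0.408 0.015 0.023]
carton 0.69 [316.4, 131.0] [ 0.75  -0.004  0.092]
tape 0.86 [183.6, 182.0] [0.592 0.41  0.062]
```

View pics/e.png

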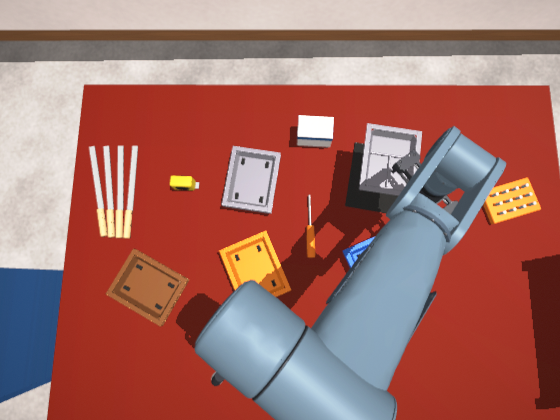

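View pics/f.png

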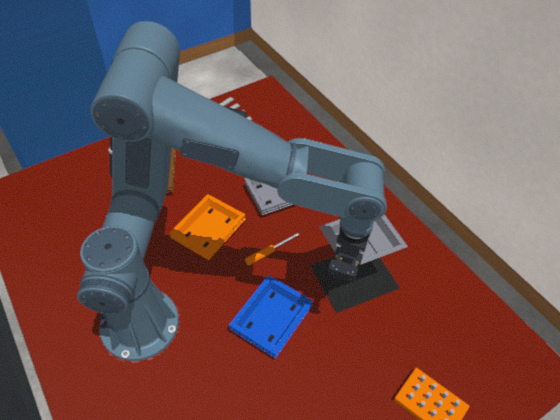

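```bash
python3 -c "
from cell import *
s=read_state(); print(abs(s['dq']).max(),s['clock'],s['width']); print(finish_job())"
```

```text
0.001305020210018038 11.05 0.005752096038074331
the job is handed in; nothing more can be done
None
```

I peeled the top tray off by its tab, carried it to the mat, and handed the job in at about 11 s. The fingers were holding it level and still over the mat. The hand-in gives no verdict, so these are my own measurements.

- **Peel:** I gripped the tab at 25 N and raised it along the arc about the far foot. By the tool's rise, the tab's corner had come up about 19 mm and then about 33 mm. The far corner dropped about 4–5 mm from the expected 64 mm and did not rise.
- **Release:** I raised the grip to 60 N and backed off slightly. The tray levelled out and came free, with its rim at about 105 mm and the force at the wrist down to roughly the tray's weight.
- **Final hold:**
  - The tray's centre is about 7 mm from the mat's centre, from the top and side cameras.
  - The rim is at about 0.206 m, which puts the tray's underside at about 0.18 m.
  - The tilt is within about 4°. The two cameras' slope fits differ by a few degrees, but both are well under the 12° limit.
  - The arm was still, with the grip on the tab.
- **Surroundings:** In the final top picture the pile, screwdriver, carton and tape measure are where they started. The networks' positions for the screwdriver, carton and tape moved by at most about 11 mm. I took that as recognition scatter, since nothing came near them.

No check failed.

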